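# Light up the green flask

## Task

Draw the red hand lamp out of its sloping charging dock, turn it level, and hold it up in the air so that its lens points straight at the middle of the green flask's round bulb from about 10 cm away from the glass. Finish while still holding the lamp there, still and touching nothing but the gripper; leave the flasks, the black pot and the teal tub where they stand.

Things in the scene. Friction and masses are not known exactly. Their poses are not given: they have to be found in the camera images.
- lamp: Loose red hand lamp, 125 mm long, about 0.16 kg (varies). x runs along it and out of the lens, y across, z its upper side (black switch). Origin near its centre of mass; tail at x = -67 mm, lens face at +58. At the start it sits in the dock, lens down and away from the robot, x axis 40 degrees below level.
- lamp_grip (a point): Point in the lamp's red handle, good for gripping, at x = -14, z = -2 mm of the lamp; axes as the lamp. The handle runs from lamp x = -67 to +28 mm, is 26 mm wide with flat upright sides, and 30 mm high (lamp z = -17 to +13 mm); the sides are free while docked.
- lamp_lens (a point): Centre of the white lens, the front face of the black square head (lamp x = +28 to +58 mm, 34 x 34 mm), on the lamp's x axis, 58 mm ahead of its origin. The lamp shines along its x axis.
- dock: Fixed charging dock: white base plate 130 x 80 x 10 mm (x = -60 to +70 mm) with a grey sloping socket. Origin: underside, on the table; x is the heading of the docked lamp, away from the robot; z up. The docked lamp's origin is 70 mm straight above it. A 16 mm wide tongue on a post carries the handle from below, back to lamp x = -25 mm.
- dock_mouth (a point): Middle of the socket's open end, facing up the 40 degree slope towards the robot. The socket holds the front 28 mm of the lamp's head (2 mm play each side, 4 mm above), is 46 mm wide outside, its top edge 68 mm above the table. No latch: the lamp slides out tail first, back up the slope, and is clear after 30 mm.
- flask_green: Green flask of green glass, empty, with a cork: flat bottom, round bulb 80 mm in diameter, neck 26 mm thick, 140 mm tall in all, 0.18 kg, standing loose on its 100 mm high stand. Origin: centre of its underside; z up.
- bulb_green (a point): Centre of the green flask's round bulb (sphere of 40 mm radius), 33 mm above its underside, so about 133 mm above the table: what the lamp must point at.
- flask_amber: Amber flask of orange-amber glass, empty, with a cork: flat bottom, round bulb 80 mm in diameter, neck 26 mm thick, 140 mm tall in all, 0.18 kg, standing loose on its 100 mm high stand. Origin: centre of its underside; z up. Not to be touched; which flask is on the left or right varies.
- stand_green: Fixed stand: black foot 90 mm across, steel column 28 mm thick, black top disc 76 mm across whose upper face is 100 mm above the table. Origin: centre of its underside, on the table. It carries the green flask.
- stand_amber: Fixed stand: black foot 90 mm across, steel column 28 mm thick, black top disc 76 mm across whose upper face is 100 mm above the table. Origin: centre of its underside, on the table. It carries the amber flask.
- cauldron: Black pot, loose, 110 mm across the rim and 85 mm tall, with two side handles that make it about 175 mm wide. Bystander. Origin: centre of its underside; z up.
- tub: Teal open square tub, loose, 110 x 110 x 75 mm. Bystander. Origin: centre of its underside; z up.
Things that resemble listed ones, but are neither listed nor needed, are in the scene too. Of the things that look like the flask_green, the middle-sized one is meant.

How it is judged:
By the outcome, as a careful person would: the job done as asked, in the order asked, and still so for the second after the job is handed in, while the arm keeps its last pose, push and grip.
It also fails if it takes over 29 s, if anything falls off the work surface, if the arm or the gripper's body presses on something with over 40 N, if the wrist force passes 120 N, or if a joint passes its speed limit or range.

## Robot

A 6-joint arm with a two-finger parallel gripper is mounted at the origin on the work surface. World frame = base frame: x ahead of the robot, y to its left, z up, the work surface at z = 0. Lengths are in mm, angles in rad, forces in N, time in s.
With the tool pointing down it reaches from about 250 to 800 mm from the base axis. Payload 8.5 kg.
Tool frame: the origin (TCP) lies on the centre line of the jaws, within the pads' length; the fingertips stand 8 mm ahead of it and the grasp point (between the pads) lies 11 mm behind it; z points along the fingers, y is the line along which they close (so a half turn about z gives the same grasp; the last joint's range is limited). The gripper opens to 85 mm and grips with 20 to 120 N. Pads are 22 mm wide; open, the fingers measure 114 mm over their backs; the gripper's body (76 mm by 85 mm) begins 54 mm behind the grasp point. The pads swing forward as they close: fully open they stand 13 mm farther back than shut.
Start: joints at [-1.323, 0.238, -0.013, 1.319, 0, 1.571], TCP at [128.755, -508.922, 239.276] pointing down, gripper open.
Joint ranges: [-2.66, 2.66], [-1.03, 1.9], [-1.14, 1.46], [-1.82, 2.27], [-1.45, 1.34], [-3.14, 3.14]. Speed limits (rad/s): [2.22, 2.22, 2.79, 3.14, 3.14, 3.14].

## Interface

Orientations are given as a unit quaternion [x, y, z, w].
In Python, from bench import status, vision, ctrl gives the robot as it stands.
- The arm moves only by the tool jog_arm, never from a script. Its argument "rows" is a list of rows, each a list of 5 numbers: the shift along the tool's x, y, z each as a share of 0.25 m, from -1 to 1, then the turn about the tool's z as a share of pi rad, from -1 to 1, then the opening, from 0 (shut) to 1 (fully open). A call has 1 to 10 rows; each row is the pose to reach, as a shift and turn from the pose commanded when the call began, along the tool's axes at that moment, turning the shorter way round; what a row does not reach only later rows make up. A row lasts 1/8 s, in which the tool goes at most 62.5 mm and 10.7 degrees, less where a joint would pass 70% of its speed; a pose out of reach is approached as far as the arm can. A call with a number of a shift or a turn outside -1 to 1 is refused whole. A call with a gripper value outside its range is refused whole. The fingers move at their own pace and stop on an object; the grip force is fixed at half the most. Time passes only in rows, so rows that repeat a pose let the fingers close. It gives the time, the measured TCP pose, the force, the opening and the grip force at its end, in the units of the state.
- status.read_state(): the state, without advancing time (a new reading comes with each control period).
- vision.camera(name): name is "side" or "top"; returns a dict with "color" (400x640x3 uint8, red, green, blue), "camera_matrix" (3x3 intrinsics, pixels), "cam_to_world" (4x4, takes a point from camera to world coordinates). Camera axes: x right, y up, looking along -z (the intrinsics and any distortion apply to the point x, -y, -z); pixel columns grow to the right and rows downward; lengths in mm; the calibration is good to about 2 mm. A picture is of the moment at which its call begins. There is no depth.
- ctrl.hand_in(): hands the job in; it is judged then, once.
The state is a dict: "clock": time; "joints": joint angles; "qvel": joint speeds; "joint_torque": joint torques, N m; "tcp_pos": TCP position; "orientation": TCP orientation; "ft_force": force on the tool from outside, world axes, zero at the start; "moment": the same for the moment, N m; "finger_gap": finger opening in mm; "finger_force": force on a finger pad.
Only numpy, scipy, OpenCV 4.12 (cv2) and the standard library are available. Lean on these libraries where they do the work, as an engineer would, in place of code of your own. Each camera call takes 0.05 s, during which the arm holds its last target. There are 200 camera calls.

## Working session

There is one attempt and no reset: what is moved stays moved. The work goes in short steps, Python scripts to look and compute and a tool call to move; the robot and the scene stay as the last step left them, time stands still between calls to the robot, and variables do not carry over. Pictures are saved under pics/ and viewed, at most 10 in all, crops included, and the job is handed in when it is done.

Besides the shell and the picture viewer there is one more tool, called after "Call:" by a JSON object that holds its "api" and its "payload". jog_arm: Moves the arm, as the interface text tells. Shift numbers are shares of 0.25 m and turn numbers shares of pi rad, none past 1 either way. Its arguments: {"type":"object","properties":{"rows":{"type":"array","items":{"type":"array","items":{"type":"number","minimum":-1,"maximum":1}}}},"required":["rows"]}

```bash
mkdir -p pics
python3 - <<'E'
from bench import status, vision
import cv2, numpy as np
s=status.read_state(); print({k:np.round(v,3) for k,v in s.items()})
for n in ("side","top"):
    d=vision.camera(n); cv2.imwrite(f"pics/{n}0.png",d["color"][:,:,::-1]); np.savez(f"{n}0.npz",**d)
    print(n,{k:np.round(v,3).tolist() for k,v in d.items() if k!="color"})
E
```

```text
{'clock': np.float64(0.0), 'joints': array([-1.323,  0.239, -0.014,  1.319,  0.   ,  1.571]), 'qvel': array([-0.   ,  0.   , -0.001,  0.   ,  0.001,  0.   ]), 'joint_torque': array([ 0.0000e+00, -5.3878e+01,  3.4644e+01,  1.8000e-02,  0.0000e+00,
        0.0000e+00]), 'tcp_pos': array([ 128.659, -508.577,  238.684]), 'orientation': array([ 0.992,  0.124, -0.   , -0.001]), 'ft_force': array([ 0.061, -0.008,  0.177]), 'moment': array([-0.022,  0.005, -0.048]), 'finger_force': np.float64(0.0), 'finger_gap': np.float64(85.398)}
side {'camera_matrix': [[396.908, 0.0, 318.223], [0.0, 396.908, 191.798], [0.0, 0.0, 1.0]], 'cam_to_world': [[-0.754, 0.478, -0.451, 196.494], [-0.657, -0.53, 0.537, 504.657], [0.018, 0.701, 0.713, 760.218], [0.0, 0.0, 0.0, 1.0]]}
top {'camera_matrix': [[416.033, 0.0, 322.546], [0.0, 416.033, 197.399], [0.0, 0.0, 1.0]], 'cam_to_world': [[0.027, 0.997, -0.079, 531.476], [-1.0, 0.026, -0.008, -20.23], [-0.006, 0.079, 0.997, 1259.755], [0.0, 0.0, 0.0, 1.0]]}
```

View pics/side0.png

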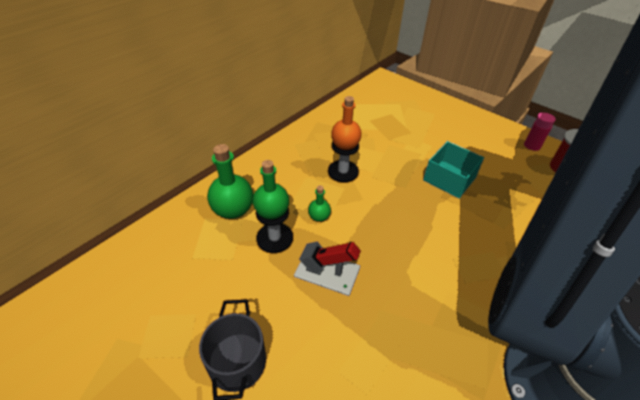

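View pics/top0.png

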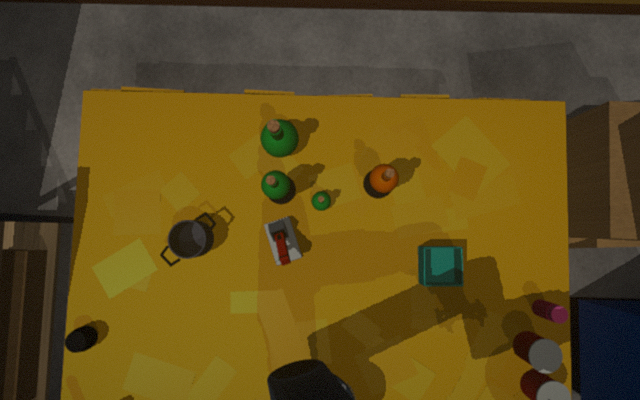

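The side picture shows the red lamp in its white dock at about (330,262), and the middle-sized green flask on its stand at (271,200). In the top picture the dock is at (283,240), the green bulb at (276,186), the pot at (190,238) and the tub at (441,266). I'll zoom in on the dock next.

```bash
cat > h.py <<'E'
import numpy as np, cv2
def load(n,t="0"): return dict(np.load(f"{n}{t}.npz"))
def proj(d,P):
    T=np.linalg.inv(d["cam_to_world"]); p=np.atleast_2d(P)@T[:3,:3].T+T[:3,3]
    p=p*[1,-1,-1]; q=p@d["camera_matrix"].T; return q[:,:2]/q[:,2:]
def ray(d,u,v):
    r=np.linalg.solve(d["camera_matrix"],[u,v,1])*[1,-1,-1]; r=d["cam_to_world"][:3,:3]@r
    return d["cam_to_world"][:3,3],r/np.linalg.norm(r)
def atz(d,u,v,z):
    o,r=ray(d,u,v); return o+r*(z-o[2])/r[2]
def tri(a,b):
    A=np.zeros((3,3));B=np.zeros(3)
    for o,r in(a,b): M=np.eye(3)-np.outer(r,r);A+=M;B+=M@o
    X=np.linalg.solve(A,B); return X,[np.linalg.norm(np.cross(X-o,r)) for o,r in(a,b)]
E
python3 - <<'E'
from h import *
t,s=load("top"),load("side")
def crop(d,u,v,w,h,k): return cv2.resize(d["color"][v:v+h,u:u+w,::-1],None,fx=k,fy=k,interpolation=cv2.INTER_NEAREST)
a=crop(t,250,205,60,70,6); b=crop(s,285,232,85,70,5)
b=cv2.copyMakeBorder(b,0,420-350,0,0,cv2.BORDER_CONSTANT)
cv2.imwrite("pics/crop0.png",np.hstack([a,b]))
for n,d,box in(("top",t,(255,165,297,208)),("side",s,(248,176,292,224))):
    hsv=cv2.cvtColor(d["color"],cv2.COLOR_RGB2HSV)
    m=cv2.inRange(hsv,(45,90,25),(85,255,255)); x0,y0,x1,y1=box
    k=np.zeros_like(m);k[y0:y1,x0:x1]=m[y0:y1,x0:x1]
    ys,xs=np.nonzero(k); print(n,xs.min(),xs.max(),ys.min(),ys.max(),len(xs))
    for y in range(ys.min(),ys.max()+1): r=xs[ys==y]; print(y,(r.min(),r.max()) if len(r) else None,end=' ')
    print()
    r=cv2.inRange(hsv,(0,150,60),(6,255,255))|cv2.inRange(hsv,(172,150,60),(180,255,255))
    x0,y0,x1,y1=(250,205,310,275) if n=="top" else (285,232,370,302)
    yy,xx=np.nonzero(r[y0:y1,x0:x1]); print("red",cv2.minAreaRect(np.c_[xx+x0,yy+y0].astype(np.float32)))
E
```

```text
top 262 289 171 198 492
171 (np.int64(274), np.int64(275)) 172 (np.int64(270), np.int64(280)) 173 (np.int64(268), np.int64(281)) 174 (np.int64(267), np.int64(283)) 175 (np.int64(266), np.int64(284)) 176 (np.int64(265), np.int64(285)) 177 (np.int64(264), np.int64(286)) 178 (np.int64(263), np.int64(287)) 179 (np.int64(263), np.int64(287)) 180 (np.int64(263), np.int64(287)) 181 (np.int64(262), np.int64(288)) 182 (np.int64(262), np.int64(287)) 183 (np.int64(262), np.int64(288)) 184 (np.int64(262), np.int64(289)) 185 (np.int64(262), np.int64(287)) 186 (np.int64(262), np.int64(289)) 187 (np.int64(262), np.int64(288)) 188 (np.int64(262), np.int64(288)) 189 (np.int64(263), np.int64(288)) 190 (np.int64(263), np.int64(287)) 191 (np.int64(264), np.int64(287)) 192 (np.int64(265), np.int64(286)) 193 (np.int64(265), np.int64(285)) 194 (np.int64(266), np.int64(285)) 195 (np.int64(267), np.int64(283)) 196 (np.int64(269), np.int64(282)) 197 (np.int64(270), np.int64(281)) 198 (np.int64(271), np.int64(278)) 
red ((281.1764831542969, 247.70591735839844), (31.044557571411133, 8.246211051940918), 75.96376
[... 982 characters left out ...]
203 (np.int64(248), np.int64(288)) 204 (np.int64(248), np.int64(288)) 205 (np.int64(248), np.int64(287)) 206 (np.int64(248), np.int64(287)) 207 (np.int64(248), np.int64(287)) 208 (np.int64(248), np.int64(287)) 209 (np.int64(256), np.int64(287)) 210 (np.int64(257), np.int64(286)) 211 (np.int64(257), np.int64(285)) 212 (np.int64(257), np.int64(285)) 213 (np.int64(257), np.int64(284)) 214 (np.int64(258), np.int64(283)) 215 (np.int64(259), np.int64(282)) 216 (np.int64(261), np.int64(280)) 217 (np.int64(262), np.int64(278)) 218 (np.int64(264), np.int64(276)) 219 (np.int64(271), np.int64(271)) 
red ((337.3648681640625, 253.68917846679688), (16.93309211730957, 43.56572341918945), 80.53767395019531)
```

View pics/crop0.png

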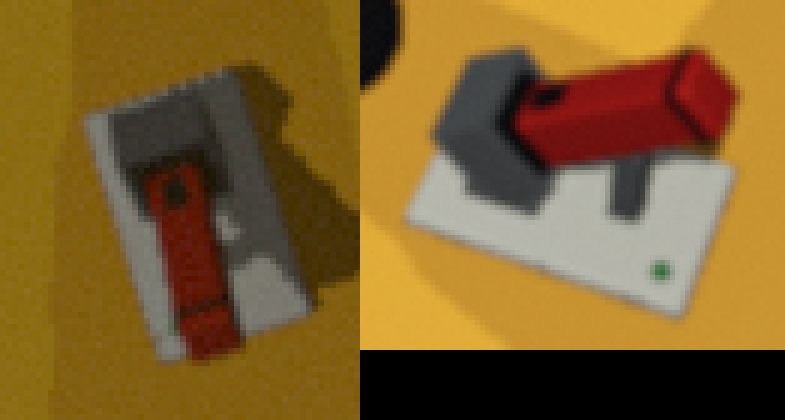

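The crop shows all four plate corners in the top view, at about (264.2,224.2), (290,216), (302,255.8) and (276.7,265). Three are visible in the side view: (294,276), (349.4,295.6) and (360.4,266). The lamp's tail points towards the robot.

Run:
```python
from h import *
from scipy.optimize import least_squares
t,s=load("top"),load("side")
C=np.array([[70,40,10],[70,-40,10],[-60,-40,10],[-60,40,10]])
ut=np.array([[264.2,224.2],[290,216],[302,255.8],[276.7,265]]);us=np.array([[294,276],[349.4,295.6],[360.4,266]])
def R(a): return np.array([[np.cos(a),-np.sin(a),0],[np.sin(a),np.cos(a),0],[0,0,1]])
def f(p):
    W=C@R(p[2]).T+[p[0],p[1],0]
    return np.r_[(proj(t,W)-ut).ravel(),(proj(s,W[[0,3,2]])-us).ravel()]
r=least_squares(f,[430,80,.3]); p=r.x; print("dock",p,np.round(r.fun,1))
c,q=np.cos(np.radians(40)),np.sin(np.radians(40))
L=np.array([[c,0,q],[0,1,0],[-q,0,c]]) # cols lamp axes in dock frame
print("grip",R(p[2])@(L@[-14,0,-2]+[0,0,70])+[p[0],p[1],0])
# bulb sphere: fit center so that silhouette extents match
def sil(d,X):
    o=d["cam_to_world"][:3,3]; v=X-o; D=np.linalg.norm(v); v/=D
    a=np.cross(v,[1,0,.3]);a/=np.linalg.norm(a);b=np.cross(v,a); th=np.linspace(0,6.283,400)[:,None]
    r=40*np.sqrt(1-(40/D)**2); return proj(d,X-v*1600/D+r*(np.cos(th)*a+np.sin(th)*b))
def g(X):
    a=sil(t,X);b=sil(s,X)
    # top: xmin,xmax,ymin ; side: right edge
    return [a[:,0].min()-262+.5,a[:,0].max()-288.5-.5,a[:,1].min()-171.5,b[:,0].max()-288.8,(b[:,0].min()-253.3)*.5, (X[2]-133)*.3]
r=least_squares(g,[560,80,133]);print("bulb",r.x,np.round(r.fun,2))
# other silhouettes
b=r.x
for n,d,u,v,z in(("amber",t,383,179,133),("small",t,321,200,25),("big",t,280,138,50),("pot",t,190,238,80),("tub",t,441,265,70)): print(n,np.round(atz(d,u,v,z)))
```

```text
dock [4.91889006e+02 1.06194183e+02 3.35616938e-01] [-1.4  0.2 -1.7  0.2 -0.7  2.  -1.1  1.  -0.4 -2.2  0.2 -1.6  0.6 -1.4]
grip [480.54889001 102.23860396  77.46693765]
bulb [650.99907976 119.99525213 131.8013836 ] [-1.46  0.57 -1.02  1.2  -0.27 -0.36]
amber [ 675. -174.  133.]
small [622.  -6.  25.]
big [800. 120.  50.]
pot [500. 361.  80.]
tub [ 443. -350.   70.]
```

```bash
cat > go.py <<'E'
import sys,numpy as np
from bench import status
from scipy.spatial.transform import Rotation as Ro
def go(*P,yaw=None):
    """shares to reach TCP targets from current pose"""
    s=status.read_state(); M=Ro.from_quat(s["orientation"]).as_matrix(); y=np.arctan2(M[1,0],M[0,0])
    print("tcp",np.round(s["tcp_pos"],1),"yaw",round(y,4),"tilt",np.round(M[:,2],4),"t",s["clock"],"gap",round(s["finger_gap"],1))
    for p in P: print(p,np.round(M.T@(np.array(p)-s["tcp_pos"])/250,4),"turn",None if yaw is None else round(-(yaw-y)/np.pi,4))
E
python3 -c "
from go import *
go((300,-210,220),(483.4,103.3,190),(483.4,103.3,73),yaw=.33)"
```

```text
tcp [ 128.7 -508.6  238.8] yaw 0.2478 tilt [-3.0e-04  1.3e-03 -1.0e+00] t 0.1 gap 85.1
(300, -210, 220) [ 0.9573 -0.9897  0.0763] turn -0.0262
(483.4, 103.3, 190) [ 1.9759 -2.0246  0.1977] turn -0.0262
(483.4, 103.3, 73) [ 1.9759 -2.024   0.6657] turn -0.0262
```

Call:
{"api": "jog_arm", "payload": {"rows": [[0.2,-0.2,0,0,1],[0.4,-0.4,0,0,1],[0.6,-0.6,0.05,0,1],[0.8,-0.8,0.05,0,1],[0.98,-1,0.08,0,1],[0.98,-1,0.08,0,1]]}}

```text
clock: 0.85
tcp_pos: [305.4, -204.1, 219.0]
orientation: [0.992, 0.124, -0.0, -0.0]
ft_force: [0.3, -1.3, -0.4]
finger_gap: 85.2
finger_force: 0.0
```

Call:
{"api": "jog_arm", "payload": {"rows": [[0.2,-0.2,0,0,1],[0.4,-0.4,0,-0.01,1],[0.6,-0.6,0.05,-0.02,1],[0.8,-0.8,0.08,-0.026,1],[0.98,-1,0.1,-0.026,1],[0.99,-1,0.1,-0.026,1],[0.99,-1,0.1,-0.026,1],[0.99,-1,0.1,-0.026,1]]}}

```text
clock: 1.85
tcp_pos: [483.0, 96.4, 193.9]
orientation: [0.986, 0.164, -0.001, 0.0]
ft_force: [-0.2, -0.7, -0.1]
finger_gap: 85.3
finger_force: 0.0
```

Run:
```python
from go import *; from h import *
from bench import vision
go((483.4,103.3,73),yaw=.33)
ims=[]
c,q=np.cos(np.radians(40)),np.sin(np.radians(40)); L=np.array([[c,0,q],[0,1,0],[-q,0,c]])
a=.33; Rz=np.array([[np.cos(a),-np.sin(a),0],[np.sin(a),np.cos(a),0],[0,0,1]])
B=np.array([[x,y,z] for x in(-67,28) for y in(-13,13) for z in(-17,13)])
W=(B@L.T+[0,0,70])@Rz.T+[491.9,106.2,0]
for n in("top","side"):
    d=vision.camera(n); np.savez(f"{n}1.npz",**d); uv=proj(d,W); m=uv.mean(0).astype(int)
    x0,y0=m-[32,40]; im=cv2.resize(d["color"][y0:y0+80,x0:x0+64,::-1],None,fx=6,fy=6,interpolation=cv2.INTER_NEAREST)
    k=((uv-[x0,y0]+.5)*6).astype(int)
    for i in range(8):
        for j in range(i):
            if np.sum(B[i]!=B[j])==1: cv2.line(im,tuple(map(int,k[i])),tuple(map(int,k[j])),(255,255,0),1)
    ims.append(im); print(n,x0,y0)
cv2.imwrite("pics/ov.png",np.hstack(ims))
```

```text
tcp [483.   96.4 193.9] yaw 0.33 tilt [-1.4e-03 -4.0e-04 -1.0e+00] t 1.85 gap 85.3
(483.4, 103.3, 73) [ 0.0113 -0.0256  0.4837] turn -0.0
top 249 209
side 306 213
```

View pics/ov.png

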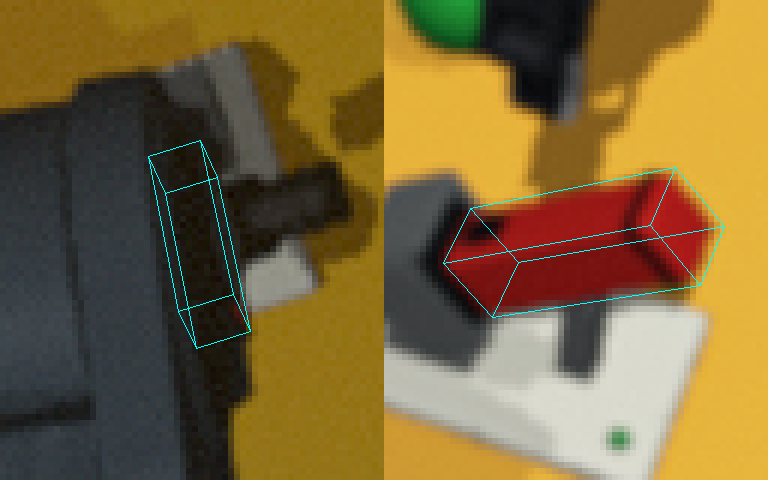

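The side overlay puts the lamp about 1–2 px left of the model, and the top overlay agrees to within 1 px. I'll shift about 2 mm left and descend.

Call:
{"api": "jog_arm", "payload": {"rows": [[0.016,-0.031,0.05,0,1],[0.016,-0.031,0.2,0,1],[0.016,-0.031,0.35,0,1],[0.016,-0.031,0.484,0,1],[0.016,-0.031,0.484,0,1],[0.016,-0.031,0.484,0,1]]}}

```text
clock: 2.7
tcp_pos: [485.3, 105.2, 74.2]
orientation: [0.986, 0.164, 0.0, -0.0]
ft_force: [0.5, 0.1, 0.4]
finger_gap: 85.1
finger_force: 0.0
```

Call:
{"api": "jog_arm", "payload": {"rows": [[0,0,0,0,0.5],[0,0,0,0,0.4],[0,0,0,0,0.35],[0,0,0,0,0.32],[0,0,0,0,0.3]]}}

```text
clock: 3.32
tcp_pos: [485.0, 105.1, 73.6]
orientation: [0.986, 0.164, 0.0, 0.0]
ft_force: [0.1, -1.9, 3.5]
finger_gap: 25.7
finger_force: 11.4
```

Call:
{"api": "jog_arm", "payload": {"rows": [[0,0,0,0,0.15],[0,0,0,0,0],[0,0,0,0,0]]}}

```text
clock: 3.7
tcp_pos: [485.1, 105.2, 73.7]
orientation: [0.986, 0.164, 0.0, 0.0]
ft_force: [-0.3, -1.2, 6.6]
finger_gap: 25.0
finger_force: 58.6
```

Call:
{"api": "jog_arm", "payload": {"rows": [[-0.03,0,-0.0252,0,0],[-0.06,0,-0.0503,0,0],[-0.09,0,-0.0755,0,0],[-0.12,0,-0.1007,0,0],[-0.16,0,-0.1343,0,0],[-0.2,0,-0.168,0,0],[-0.2,0,-0.168,0,0]]}}

```text
clock: 4.58
tcp_pos: [436.9, 88.8, 116.2]
orientation: [0.986, 0.164, 0.0, -0.0]
ft_force: [1.2, 0.1, 2.9]
finger_gap: 25.0
finger_force: 59.5
```

Run:
```python
from go import *; from h import *
from bench import vision
go((435,90,150))
d=vision.camera("side"); cv2.imwrite("pics/s2.png",cv2.resize(d["color"][130:330,230:430,::-1],None,fx=3,fy=3))
```

```text
tcp [436.9  88.8 116.2] yaw 0.3293 tilt [ 5.e-04  1.e-04 -1.e+00] t 4.575 gap 25.0
(435, 90, 150) [-0.0054 -0.007  -0.1352] turn None
```

View pics/s2.png

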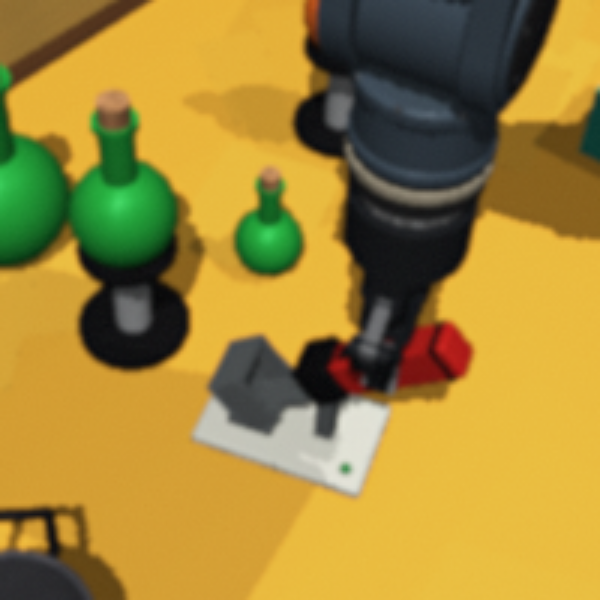

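The lamp is clear of the dock: its head is at about (320,370) in the crop and the dock socket is empty. The tool can't tilt, so I'll level the lamp by letting it pivot in the fingers against free table to the right of the dock.

Run:
```python
from go import *
go((410,-60,116),(410,-60,58))
```

```text
tcp [437.2  88.9 115.8] yaw 0.3293 tilt [ 4.e-04  1.e-04 -1.e+00] t 4.625 gap 24.9
(410, -60, 116) [-0.2955  0.5285 -0.0007] turn None
(410, -60, 58) [-0.2956  0.5285  0.2313] turn None
```

Call:
{"api": "jog_arm", "payload": {"rows": [[-0.1,0.1,0,0,0],[-0.2,0.25,0,0,0],[-0.28,0.4,0,0,0],[-0.3,0.53,0,0,0],[-0.3,0.53,0.1,0,0],[-0.3,0.53,0.2,0,0],[-0.3,0.53,0.23,0,0],[-0.3,0.53,0.23,0,0.27]]}}

```text
clock: 5.62
tcp_pos: [408.7, -60.4, 57.4]
orientation: [0.986, 0.164, -0.001, -0.0]
ft_force: [-0.1, 0.3, -2.5]
finger_gap: 25.1
finger_force: 59.3
```

Call:
{"api": "jog_arm", "payload": {"rows": [[0,0,0.01,0,0.3],[-0.008,0,0.018,0,0.3],[-0.032,0,0.037,0,0.3],[-0.05,0,0.05,0,0.3],[-0.066,0,0.063,0,0.3],[-0.084,0,0.08,0,0.3],[-0.1,0,0.096,0,0.3],[-0.1,0,0.096,0,0.3]]}}

```text
clock: 6.62
tcp_pos: [385.2, -68.9, 33.5]
orientation: [0.986, 0.164, -0.0, 0.0]
ft_force: [-0.2, 1.2, -0.8]
finger_gap: 25.3
finger_force: 19.5
```

Run:
```python
from go import *; from h import *
from bench import vision
go((385,-68,14))
d=vision.camera("side"); e=vision.camera("top")
p=proj(d,[[410,-55,20]])[0].astype(int); q=proj(e,[[410,-55,20]])[0].astype(int)
f=lambda d,p: cv2.resize(d["color"][p[1]-35:p[1]+35,p[0]-45:p[0]+45,::-1],None,fx=4.4,fy=4.4)
cv2.imwrite("pics/s3.png",np.hstack([f(d,p),f(e,q)]))
```

```text
tcp [385.2 -68.9  33.5] yaw 0.3291 tilt [-8.e-04 -2.e-04 -1.e+00] t 6.625 gap 25.3
(385, -68, 14) [ 0.0003 -0.0035  0.0781] turn None
```

View pics/s3.png

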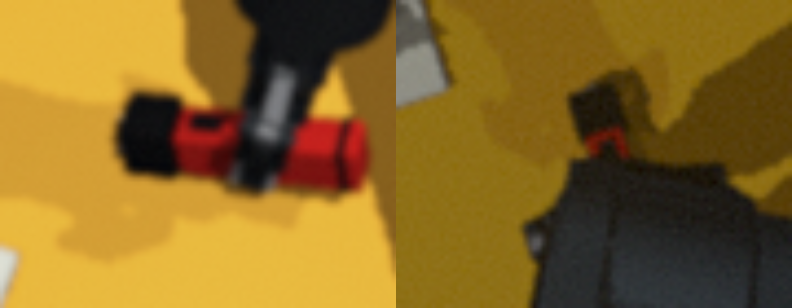

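The lamp has pivoted partly: the head is at the left of the crop and it is no longer steep. I'll keep lowering it until it lies flat.

Call:
{"api": "jog_arm", "payload": {"rows": [[-0.02,0,0.02,0,0.3],[-0.035,0,0.04,0,0.3],[-0.045,0,0.06,0,0.3],[-0.052,0,0.075,0,0.3],[-0.052,0,0.08,0,0.3]]}}

```text
clock: 7.35
tcp_pos: [372.9, -73.0, 13.5]
orientation: [0.986, 0.164, -0.001, 0.0]
ft_force: [-0.9, -1.5, 2.2]
finger_gap: 25.4
finger_force: 19.7
```

Call:
{"api": "jog_arm", "payload": {"rows": [[-0.004,0,0.006,0,0.3],[-0.006,0,0.01,0,0.3],[-0.006,0,0.01,0,0.3]]}}

```text
clock: 7.72
tcp_pos: [372.2, -73.3, 11.3]
orientation: [0.986, 0.164, 0.0, -0.0]
ft_force: [1.0, 0.2, 0.3]
finger_gap: 25.8
finger_force: 19.5
```

Call:
{"api": "jog_arm", "payload": {"rows": [[0,0,0,0,0.38],[0,0,0,0,0.38],[0,0,0,0,0.38],[0,0,0,0,0.3],[0,0,0,0,0.3],[0,0,0,0,0],[0,0,0,0,0],[0,0,0,0,0]]}}

```text
clock: 8.72
tcp_pos: [371.9, -73.4, 11.5]
orientation: [0.986, 0.164, -0.0, -0.0]
ft_force: [-1.9, -0.4, 4.6]
finger_gap: 24.8
finger_force: 59.1
```

Run:
```python
from go import *; from h import *
from bench import vision
go((385,-68,14))
d=vision.camera("side"); e=vision.camera("top")
p=proj(d,[[395,-62,15]])[0].astype(int); q=proj(e,[[395,-62,15]])[0].astype(int)
f=lambda d,p: cv2.resize(d["color"][p[1]-35:p[1]+35,p[0]-35:p[0]+35,::-1],None,fx=5.7,fy=5.7)
print(p,q); cv2.imwrite("pics/s4.png",np.hstack([f(d,p),f(e,q)]))
```

```text
tcp [371.9 -73.4  11.5] yaw 0.3294 tilt [-1.e-04  0.e+00 -1.e+00] t 8.725 gap 24.8
(385, -68, 14) [ 0.0563 -0.0034 -0.0101] turn None
[407 246] [338 277]
```

View pics/s4.png

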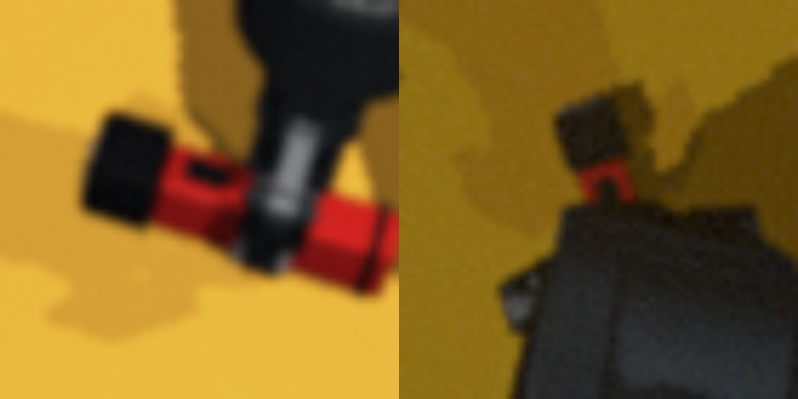

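```bash
cat >> h.py <<'E'
def lampR(yaw,pit):
    a,b=np.cos(yaw),np.sin(yaw);c,s=np.cos(pit),np.sin(pit)  # pit>0: lens up
    return np.array([[a,-b,0],[b,a,0],[0,0,1]])@np.array([[c,0,-s],[0,1,0],[s,0,c]])
E
python3 - <<'E'
from h import *
from scipy.optimize import least_squares
s=load("side")
P=np.array([[58,17,-17],[28,17,-17],[-67,13,-17]]); U=np.array([[386.4,247.8],[398.3,251],[438.6,262.4]])
for pit in(-20,-10,0,10,20):
    def f(p): return (proj(s,P@lampR(.3294,np.radians(pit)).T+[371.9+p[0]*.946+p[2]*-.32,-73.4+p[0]*.324+p[2]*.946,p[1]])-U).ravel()
    g=lambda p: np.r_[f(p),p[2]/3]
    r=least_squares(g,[16,17,0]); print(pit,r.x,np.round(r.fun,1))
E
```

```text
-20 [22.41070991 20.88483556 -0.37088333] [-0.7  4.3 -0.4  2.3  0.9 -6.2 -0.1]
-10 [19.05491514 20.82120556 -0.61573636] [-1.   1.7 -0.4  1.2  1.2 -2.7 -0.2]
0 [15.65333037 20.29091427 -0.6639855 ] [-0.6 -0.7 -0.1  0.1  0.6  0.7 -0.2]
10 [12.37379962 19.33821179 -0.47429992] [ 0.4 -2.9  0.5 -0.8 -1.   3.7 -0.2]
20 [ 9.39024128 17.91180943 -0.09984923] [ 2.1 -4.8  1.3 -1.5 -3.4  6.3 -0. ]
```

Level fits best, within about 2°, and the lamp origin is about 16 mm ahead of the TCP as planned. Next I'll lift it and carry it towards the flask.

Call:
{"api": "jog_arm", "payload": {"rows": [[0,0,-0.06,0,0],[0,0,-0.16,0,0],[0,0,-0.28,0,0],[0,0,-0.4,0,0],[0,0,-0.464,0,0],[0.1,-0.08,-0.464,0,0],[0.2,-0.16,-0.464,0,0],[0.3,-0.24,-0.464,0,0],[0.4,-0.33,-0.464,0,0],[0.45,-0.37,-0.464,0,0]]}}

```text
clock: 10.07
tcp_pos: [449.0, 51.8, 127.0]
orientation: [0.986, 0.165, -0.0, -0.0]
ft_force: [0.6, 0.1, -2.3]
finger_gap: 25.1
finger_force: 59.3
```

Call:
{"api": "jog_arm", "payload": {"rows": [[0,0,0,0,0],[0,0,0,0,0],[0,0,0,0,0]]}}

```text
clock: 10.45
tcp_pos: [448.1, 49.8, 127.3]
orientation: [0.987, 0.163, -0.0, 0.0]
ft_force: [0.7, -0.1, -1.3]
finger_gap: 24.8
finger_force: 59.3
```

Run:
```python
from go import *; from h import *
from bench import vision
go((448.6,50.7,127.5),yaw=.33)
ims=[]
for n,c in(("side",[570,95,120]),("top",[570,95,120])):
    d=vision.camera(n); np.savez(f"{n}5.npz",**d); p=proj(d,[c])[0].astype(int); print(n,p-[48,50])
    ims.append(cv2.resize(d["color"][p[1]-50:p[1]+50,p[0]-48:p[0]+30 if n=="top" else p[0]+62,::-1],None,fx=4.2,fy=4.2,interpolation=cv2.INTER_CUBIC))
cv2.imwrite("pics/s5.png",np.hstack(ims)); print(ims[0].shape,ims[1].shape)
```

```text
tcp [448.1  49.8 127.3] yaw 0.3285 tilt [-4.e-04 -1.e-04 -1.e+00] t 10.45 gap 24.8
(448.6, 50.7, 127.5) [ 0.0031 -0.0027 -0.0007] turn -0.0005
side [258 166]
top [235 165]
(420, 462, 3) (420, 328, 3)
```

View pics/s5.png

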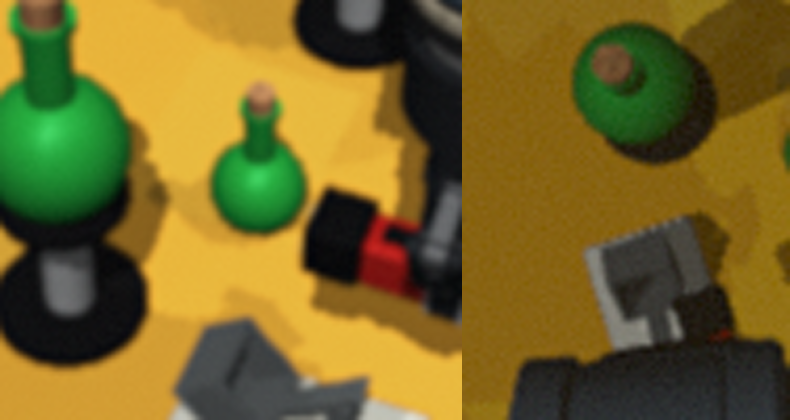

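Run:
```python
from h import *
t,s=load("top","5"),load("side","5")
T=np.array([448.1,49.8,127.3]); R=lampR(.3285,0); O=T+R@[16,0,5.5]
P=np.array([[58,17,-17],[28,17,-17],[58,-17,17],[58,17,17],[58,0,0]])
k=lambda u,o,x: np.round((u+.5-o)*4.2+[x,0],0).tolist()
print("side lamp",k(proj(s,P@R.T+O),[258,166],0)); print("top lamp",k(proj(t,P@R.T+O),[235,165],462))
# bulb silhouette extents, each camera, for nominal centre
def sil(d,X):
    o=d["cam_to_world"][:3,3]; v=X-o; D=np.linalg.norm(v); v/=D
    a=np.cross(v,[1,0,.3]);a/=np.linalg.norm(a);b=np.cross(v,a); th=np.linspace(0,6.283,400)[:,None]
    r=40*np.sqrt(1-(40/D)**2); return proj(d,X-v*1600/D+r*(np.cos(th)*a+np.sin(th)*b))
X=np.array([651,120,133.])
for d,o,x in((s,[258,166],0),(t,[235,165],462)):
    q=(sil(d,X)+.5-o)*4.2+[x,0]; print("bulb",np.round([q.min(0),q.max(0)]))
    for e in np.eye(3)*5: print(np.round((proj(d,X+e)-proj(d,X))*4.2,1),end='')
hsv=cv2.cvtColor(t["color"],cv2.COLOR_RGB2HSV); m=cv2.inRange(hsv,(45,90,25),(85,255,255)); ys,xs=np.nonzero(m[165:205,255:297])
print("\ntop mask",(np.array([[xs.min()+255,ys.min()+165],[xs.max()+256,ys.max()+166]])-[235,165])*4.2+[462,0])
```

```text
side lamp [[301.0, 274.0], [358.0, 293.0], [328.0, 181.0], [303.0, 229.0], [314.0, 227.0]]
top lamp [[673.0, 302.0], [687.0, 346.0], [719.0, 286.0], [668.0, 302.0], [696.0, 294.0]]
bulb [[-20.  69.]
 [136. 225.]]
[[-6.8 -4.7]][[-7.   5.3]][[-0.6 -6.7]]bulb [[569.  25.]
 [693. 148.]]
[[ 0.3 -7.7]][[-7.7 -0.2]][[-0.9 -0.8]]
top mask [[575.4  25.2]
 [693.  142.8]]
```

Side crop: the green bulb's right edge is at about x=130, and the lamp head's lower corners are at (305,262) and (352,283). I'll draw the lamp model over an enlarged crop to check its pitch.

Run:
```python
from h import *
s=load("side","5"); T=np.array([448.1,49.8,127.3])
x0,y0=325,205; k=10
base=cv2.resize(s["color"][y0:y0+55,x0:x0+40,::-1],None,fx=k,fy=k,interpolation=cv2.INTER_CUBIC)
base=cv2.convertScaleAbs(base,alpha=1.6,beta=25)
def box(im,xa,xb,h,z0,z1,pit,col):
    R=lampR(.3285,np.radians(pit)); O=T+[0,0,11]+R@[16,0,-5.5]
    B=np.array([[x,y,z] for x in(xa,xb) for y in(-h,h) for z in(z0,z1)]); q=((proj(s,B@R.T+O)+.5-[x0,y0])*k).astype(int)
    for i in range(8):
        for j in range(i):
            if np.sum(B[i]!=B[j])==1: cv2.line(im,tuple(map(int,q[i])),tuple(map(int,q[j])),col,1)
a=base.copy(); box(a,28,58,17,-17,17,0,(255,255,0)); box(a,-67,28,13,-17,13,0,(255,0,255))
cv2.imwrite("pics/s6.png",np.hstack([base,a]))
```

```text
(no output)
```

View pics/s6.png

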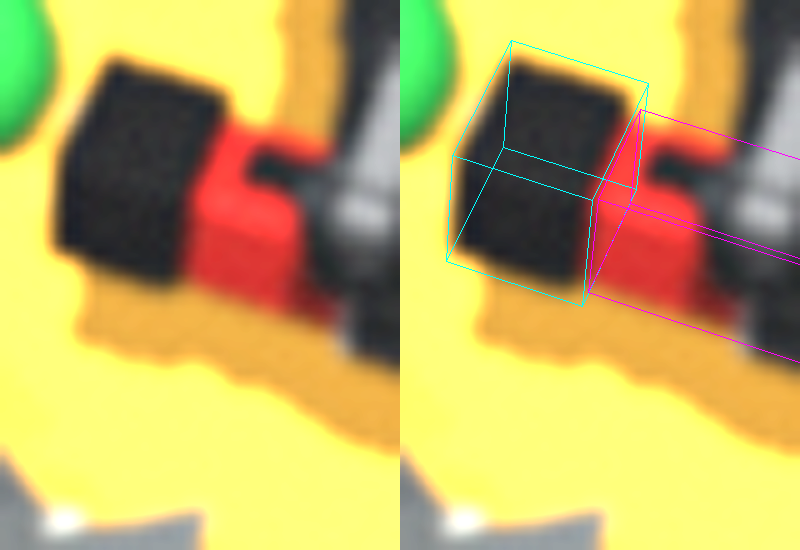

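The overlay's edges run parallel to the head and handle, so the lamp is level. By the numbers the lens is about 101 mm from the glass, with under 1° of aim error. I'll check that it is still, then hand in.

Run:
```python
from bench import status, ctrl
import numpy as np
s=status.read_state(); print(np.round(s["tcp_pos"],1),np.abs(s["qvel"]).max(),s["finger_force"])
print(ctrl.hand_in())
```

```text
[448.3  50.  127.4] 0.004292547871959671 59.25159931182861
the job is handed in; nothing more can be done
None
```

I handed the job in with the lamp out of its dock and held level in the air, still in the gripper. By my camera measurements the lens points at the middle of the green flask's bulb, about 101 mm from the glass and within about 2° in pitch; no verdict came back.

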